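# Flip the sample plate down the turning ramp

### The arm

A 6-joint arm with a two-finger parallel gripper is mounted at the origin on a cart in front of the work surface, level with it; the furniture and walls round the work are solid. World frame = base frame: x ahead of the robot, y to its left, z up, the work surface at z = 0. Lengths are in m, angles in degrees, forces in N, time in s.
With the tool pointing down it reaches from about 0.25 to 0.725 m from the base axis. Payload 9.7 kg.
Tool frame: the origin (TCP) lies midway between the tips of the shut fingers; the grasp point (between the pads) lies 19 mm behind it; z points along the fingers, y is the line along which they close (so a half turn about z gives the same grasp; the last joint's range is limited). The gripper opens to 85 mm and grips with 20 to 120 N. Pads are 22 mm wide; open, the fingers measure 114 mm over their backs; the gripper's body (76 mm by 85 mm) begins 54 mm behind the grasp point. The pads swing forward as they close: fully open they stand 13 mm farther back than shut.
Start: joints at [72.479, 4.979, 10.078, 95.1, 0, 90], TCP at [0.166, 0.524, 0.231] pointing down, gripper open.
Joint ranges: [-179.16, 179.16], [-48.56, 103.87], [-65.8, 70.77], [-126.05, 130.52], [-82.76, 87.17], [-180, 180]. Speed limits (degrees/s): [127.2, 127.2, 147.25, 180, 180, 180].

### API

Orientations are given as [roll, pitch, yaw] about the fixed x, y, z axes, in that order (R = Rz(yaw) Ry(pitch) Rx(roll)).
In Python, from workcell import bot gives the robot as it stands.
- The arm moves only by the shell command python3 -m crank 'ROWS' [FORCE]. ROWS is JSON, a list of rows, each an object with "gripper": the finger opening in mm, from 0 to 85.4; "travel": the shift along the tool's x, y, z in mm, a list of three; "twist": the turn, a rotation vector about the tool's x, y, z in rad, a list of three. In form: [{"gripper": gripper, "travel": [tx, ty, tz], "twist": [rx, ry, rz]}, ...]. A call has 1 to 12 rows; each row shifts and turns the commanded pose from where the row before left it, along the tool's axes as they then stand; what a row does not reach is not made up. A row lasts 1/8 s, in which the tool goes at most 62.5 mm and 10.7 degrees, less where a joint would pass 70% of its speed; a pose out of reach is approached as far as the arm can. A call is refused whole if a number of a shift passes 62.5 or a number of a turn 0.188, either way. A call with a gripper value outside its range is refused whole. The fingers move at their own pace and stop on an object; FORCE is the grip in N (left out, the last holds). Time passes only in rows, so rows that do not move let the fingers close. It gives the time, the measured TCP pose, the force, the opening and the grip force at its end, in the units of the state.
- bot.get_obs(): the state, without advancing time (a new reading comes with each control period).
- bot.camera(name): name is "scene" or "top"; returns the picture (480x640x3 uint8, red, green, blue); there is no depth.
- bot.calibration(name): a dict with "vfov" (degrees; the focal length in pixels is half the picture's height over the tangent of half this angle, whatever the lens; pixels are square), "cx", "cy" (the principal point, pixels), "camera_from_world" (4x4, takes a point from world to camera coordinates). Camera axes: x right, y down, z forward; pixel columns grow to the right and rows downward; lengths in m; the calibration is good to about 2 mm. A picture is of the moment at which its call begins. calibration takes no time and is no camera call.
- bot.job_done(): hands the job in; it is judged then, once.
The state is a dict: "time": time; "q": joint angles; "qd": joint speeds; "joint_efforts": joint torques, N m; "ee_pos": TCP position; "tcp_rot": TCP orientation; "wrist_force": force on the tool from outside, world axes, zero at the start; "torque": the same for the moment, N m; "opening": finger opening in m; "grasp_force": force on a finger pad.
Only numpy, scipy, OpenCV 4.12 (cv2) and the standard library are available. Lean on these libraries where they do the work, as an engineer would, in place of code of your own. Each camera call takes 0.05 s, during which the arm holds its last target. There are 200 camera calls.

### The job

Two sample plates lean side by side in the turning rack; one has its plain blue back on top, on the side that looks up and away from you. From behind, push the top of that plate forward past upright so that it falls over onto the ramp and lies there on its other face, the white side with the black wells up. Leave the other plate, whose wells are on top already, where it leans.

Things in the scene. Friction and masses are not known exactly. Their poses are not given: they have to be found in the camera images.
- turner: Turning rack, fixed, aluminium and grey, 156 mm wide (y), from x = -40 to 114 mm. Origin on the bench (z = 0) under the crest groove, midway between its two lanes; x points level and downhill, away from the robot, z up. Lanes centred at y = +38 and -38 mm, 72 mm wide between low grey walls. The ramp falls away along +x; backrests on the robot's side hold the leaning plates.
- crest (a point): Bottom of the crest groove, midway between the lanes (x = 0, z = 45 mm). A plate stands here on its lower edge, leaning back towards the robot on a backrest at 55 degrees from level, 45 mm long (up to x = -26, z = 82 mm; nothing of the rack is higher). The plate juts out above it; its top edge is at about x = -42 mm, z = 110 to 116 mm. A wall at x = 10 mm, up to z = 57 mm, stops its foot.
- ramp_middle (a point): Middle of the grey ramp's face, between the lanes. The ramp falls 25 degrees along +x, from x = 10, z = 57 mm to x = 110, z = 10 mm, where a wall up to z = 30 mm ends it. Fingers behind the plate, tips at z = 92 to 95 mm, moved along +x from x = -90 to about +30 mm at its lane's middle push it past upright; it falls onto the ramp by itself and slides to the end wall (plates are slippery).
- blue_up_plate: The plate to flip: 80 mm (x) by 62 mm (y) by 10 mm, 80 to 140 g, loose. Origin at its centre. Its x axis runs down the lean to its lower edge. Its +z face is the plain blue back, at the start looking up and away from the robot; its -z face is white with 12 round black wells. It leans in either lane.
- wells_up_plate: A plate of the same size in the other lane, origin at its centre, leaning the same way; its +z face, looking up and away from the robot, is white with 12 round black wells. Leave it alone.

How it is judged (in metres and radians):
On the way:
1. the blue-backed plate is pushed upright in its groove (angle between blue_up_plate's own z axis and vertical between 1.3 and 2.2 rad and x of blue_up_plate in the frame of turner between -0.03 and 0.06 m and y of blue_up_plate in the frame of turner between -0.08 and 0.08 m and height (world z) of blue_up_plate below 0.11 m), for 0.02 s.
At the end, for the whole second after the job is handed in: The plate that showed its blue back lies at rest on the ramp with its wells up (flat on the ramp within about 10 degrees); the other plate is within 15 mm of where it leaned (angle between blue_up_plate's own z axis and vertical above 2.5 rad and x of blue_up_plate in the frame of turner between 0.03 and 0.11 m and y of blue_up_plate in the frame of turner between -0.08 and 0.08 m and height (world z) of blue_up_plate below 0.065 m and linear speed of blue_up_plate below 0.02 m/s and distance of wells_up_plate from where it was at the start of the episode below 0.015 m); the robot touches nothing.
It fails at once if the plate with its wells up is shifted by more than 15 mm (distance of wells_up_plate from where it was at the start of the episode above 0.015 m).
It also fails if it takes over 32 s, if anything falls off the work surface, if the arm or the gripper's body presses on something with over 40 N, if the wrist force passes 120 N, or if a joint passes its speed limit or range.

## Working session

There is one attempt and no reset: what is moved stays moved. The work goes in short steps, Python scripts to look and compute and a shell command to move; the robot and the scene stay as the last step left them, time stands still between calls to the robot, and variables do not carry over. Pictures are saved under pics/ and viewed, at most 10 in all, crops included, and the job is handed in when it is done.

```bash
mkdir -p pics; python3 - <<'E'
from workcell import bot
import cv2
for n in("scene","top"):
    cv2.imwrite(f"pics/{n}0.png",bot.camera(n)[:,:,::-1]); print(bot.calibration(n))
o=bot.get_obs(); print(o["time"],o["ee_pos"],o["tcp_rot"],o["opening"])
E
```

```text
{'vfov': 48.87956004691142, 'cx': 321.20371867694547, 'cy': 250.73735383803, 'camera_from_world': array([[ 0.74673304, -0.66505804,  0.00935827, -0.38461436],
       [-0.36552255, -0.42208554, -0.82960054,  0.29550599],
       [ 0.5556825 ,  0.61606948, -0.55827893,  0.53313622],
       [ 0.        ,  0.        ,  0.        ,  1.        ]])}
{'vfov': 56.499664756486204, 'cx': 323.78757652089246, 'cy': 231.86133763978978, 'camera_from_world': array([[-0.00941513, -0.99939467, -0.03349107,  0.10104356],
       [-0.9918005 ,  0.01360187, -0.12706989,  0.58370614],
       [ 0.12744851,  0.03202008, -0.9913282 ,  0.8509612 ],
       [ 0.        ,  0.        ,  0.        ,  1.        ]])}
0.1 [0.16550512 0.52430396 0.23066487] [-1.79932602e+02 -2.10067878e-03  1.62478038e+02] 0.08516067243688354
```

View pics/scene0.png

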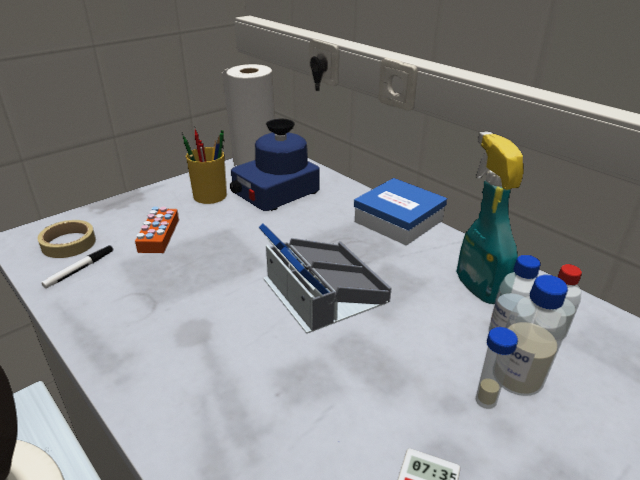

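View pics/top0.png

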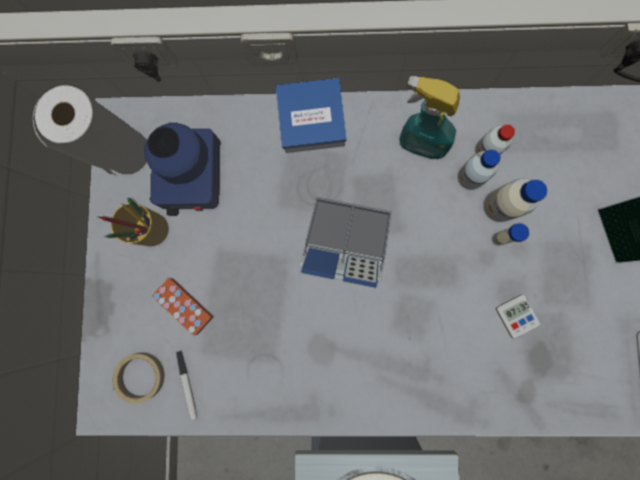

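The top view shows the rack at about columns 300–391 and rows 198–288, rotated a little. The blue-backed plate is in the left (+y) lane at about (320,262) and the wells plate is in the right lane at about (362,269). I'll zoom in to get the corners.

```bash
python3 - <<'E'
import cv2
a=cv2.imread("pics/top0.png")[190:300,290:405]
cv2.imwrite("pics/z.png",cv2.resize(a,None,fx=5,fy=5,interpolation=cv2.INTER_CUBIC))
E
```

```text
(no output)
```

View pics/z.png

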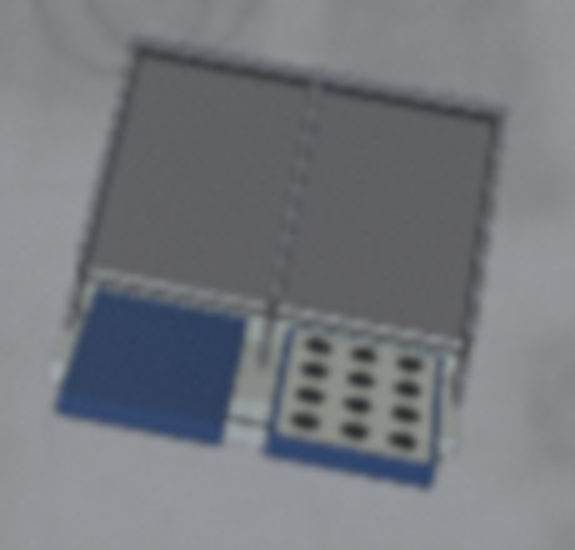

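```bash
cat > h.py <<'E'
from workcell import bot
import numpy as np
def ray(n,u,v,z):
    c=bot.calibration(n);T=c["camera_from_world"];f=240/np.tan(np.radians(c["vfov"]/2))
    R=T[:3,:3];C=-R.T@T[:3,3];d=R.T@[(u-c["cx"])/f,(v-c["cy"])/f,1]
    return (C+d*(z-C[2])/d[2])
E
python3 - <<'E'
from h import *
p=lambda a,b,z:ray("top",290+a/5,190+b/5,z)
L,Rr=p(137,43,.03),p(505,108,.03); a,b=p(88,268,.057),p(465,340,.057)
B1,B2=p(62,402,.116),p(225,432,.116);W1,W2=p(272,440,.116),p(437,472,.116)
yd=L-Rr; print(np.linalg.norm(yd), np.linalg.norm(a-b),np.linalg.norm(B1-B2))
yaw=np.degrees(np.arctan2(-yd[0],yd[1])); y2=(a-b);print(yaw,np.degrees(np.arctan2(-y2[0],y2[1])))
d=B1-W2;yaw3=np.degrees(np.arctan2(-d[0],d[1]));print(yaw3)
w=np.radians((yaw+yaw3)/2);x=np.array([np.cos(w),np.sin(w),0]);y=np.array([-x[1],x[0],0])
print("origins",(L+Rr)/2-.114*x,(a+b)/2-.01*x,(B1+B2+W1+W2)/4+.042*x)
o=((L+Rr)/2-.114*x+(B1+B2+W1+W2)/4+.042*x)/2;o[2]=0
M=(B1+B2)/2; print("blue y",(M-o)@y,"x",(M-o)@x)
for X in(-.1,-.09,.03): print(X,o+X*x+.038*y)
print(np.degrees(w))
E
```

```text
0.15099225594781937 0.1485345551011718 0.05966056334937459
-11.098339393091115 -11.562262022749595
-11.126808356065867
origins [0.52793661 0.05481628 0.03      ] [0.53520273 0.05462969 0.057     ] [0.53365532 0.055922   0.116     ]
blue y 0.039506263612452776 x -0.039359059698034694
-0.1 [0.43999494 0.11193038 0.        ]
-0.09 [0.44980745 0.11000301 0.        ]
0.03 [0.56755749 0.08687453 0.        ]
-11.11257387457849
```

```bash
python3 -m crank '[{"gripper":0,"travel":[0,0,0],"twist":[0,0,-0.112]},{"gripper":0,"travel":[-38,-39,0],"twist":[0,0,0]},{"gripper":0,"travel":[-38,-39,0],"twist":[0,0,0]},{"gripper":0,"travel":[-38,-39,0],"twist":[0,0,0]},{"gripper":0,"travel":[-38,-39,0],"twist":[0,0,0]},{"gripper":0,"travel":[-38,-39,0],"twist":[0,0,0]},{"gripper":0,"travel":[-38,-39,0],"twist":[0,0,0]},{"gripper":0,"travel":[-38,-39,0],"twist":[0,0,0]},{"gripper":0,"travel":[-38,-39,0],"twist":[0,0,0]},{"gripper":0,"travel":[-38,-39,0],"twist":[0,0,0]},{"gripper":0,"travel":[0,0,0],"twist":[0,0,0]},{"gripper":0,"travel":[0,0,0],"twist":[0,0,0]}]'
```

```text
time: 1.6
ee_pos: [0.4334, 0.1142, 0.231]
tcp_rot: [-180.0, -0.0, 168.8]
wrist_force: [-0.1, 0.8, -0.8]
opening: -0.0001
grasp_force: 0.0
```

```bash
python3 -m crank '[{"gripper":0,"travel":[0,0,46],"twist":[0,0,0]},{"gripper":0,"travel":[0,0,46],"twist":[0,0,0]},{"gripper":0,"travel":[0,0,45],"twist":[0,0,0]},{"gripper":0,"travel":[0,0,0],"twist":[0,0,0]},{"gripper":0,"travel":[0,0,0],"twist":[0,0,0]}]'
python3 - <<'E'
from workcell import bot
import cv2
a=bot.camera("scene")[:,:,::-1][180:360,180:420]; cv2.imwrite("pics/s1.png",cv2.resize(a,None,fx=3,fy=3))
E
```

```text
time: 2.22
ee_pos: [0.4339, 0.1151, 0.0962]
tcp_rot: [180.0, 0.1, 169.0]
wrist_force: [0.3, 0.1, 0.7]
opening: 0.0001
grasp_force: 0.0
```

View pics/s1.png

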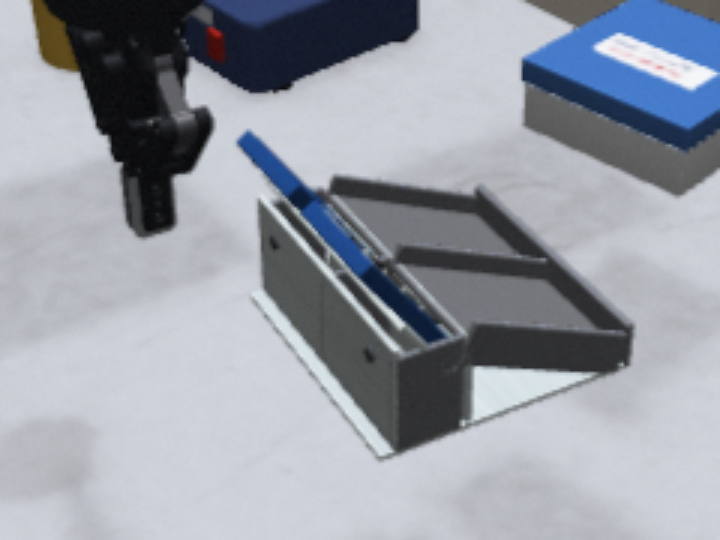

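The fingers are clear behind the blue plate, with the tips at about (145,235) in the crop. Next is a slow push along rack +x.

```bash
python3 -m crank '[{"gripper":0,"travel":[-15,-2,2],"twist":[0,0,0]},{"gripper":0,"travel":[-15,0,0],"twist":[0,0,0]},{"gripper":0,"travel":[-10,0,0],"twist":[0,0,0]},{"gripper":0,"travel":[-10,0,0],"twist":[0,0,0]},{"gripper":0,"travel":[-10,0,0],"twist":[0,0,0]},{"gripper":0,"travel":[-10,0,0],"twist":[0,0,0]},{"gripper":0,"travel":[-10,0,0],"twist":[0,0,0]},{"gripper":0,"travel":[-10,0,0],"twist":[0,0,0]},{"gripper":0,"travel":[-10,0,0],"twist":[0,0,0]},{"gripper":0,"travel":[-10,0,0],"twist":[0,0,0]}]'
python3 -m crank '[{"gripper":0,"travel":[-10,0,0],"twist":[0,0,0]},{"gripper":0,"travel":[-10,0,0],"twist":[0,0,0]},{"gripper":0,"travel":[-8,0,0],"twist":[0,0,0]},{"gripper":0,"travel":[0,0,0],"twist":[0,0,0]},{"gripper":0,"travel":[0,0,0],"twist":[0,0,0]}]'
python3 - <<'E'
from workcell import bot
import cv2
a=bot.camera("scene")[:,:,::-1][180:360,180:420]; cv2.imwrite("pics/s2.png",cv2.resize(a,None,fx=3,fy=3))
E
```

```text
time: 3.52
ee_pos: [0.5418, 0.0909, 0.0923]
tcp_rot: [-180.0, 0.0, 168.9]
wrist_force: [0.2, 0.1, 0.9]
opening: -0.0001
grasp_force: 0.0
time: 4.15
ee_pos: [0.5684, 0.0856, 0.0922]
tcp_rot: [-180.0, -0.0, 168.9]
wrist_force: [-0.8, -0.2, 0.5]
opening: 0.0
grasp_force: 0.0
```

View pics/s2.png

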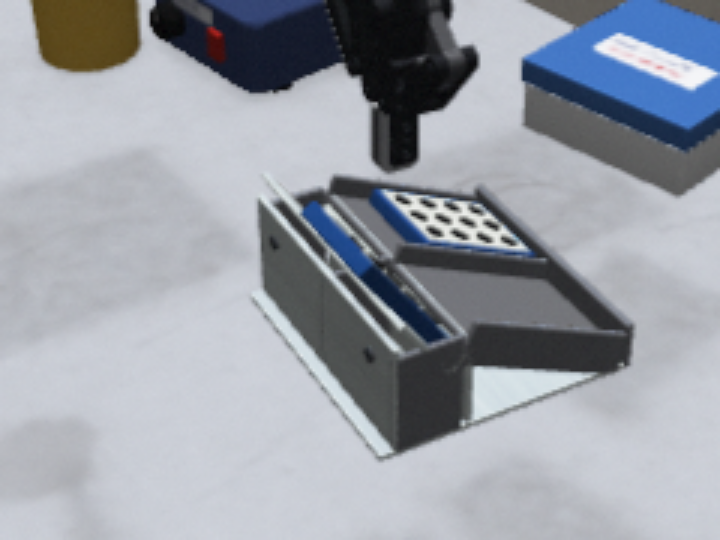

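The plate lies on the ramp with its wells up, at about (455,220) in the crop, and the other plate hasn't moved. I'll lift away and check.

```bash
python3 -m crank '[{"gripper":0,"travel":[0,0,-30],"twist":[0,0,0]},{"gripper":0,"travel":[0,0,-40],"twist":[0,0,0]},{"gripper":0,"travel":[0,0,-40],"twist":[0,0,0]},{"gripper":0,"travel":[40,0,0],"twist":[0,0,0]},{"gripper":0,"travel":[50,0,0],"twist":[0,0,0]},{"gripper":0,"travel":[50,0,0],"twist":[0,0,0]},{"gripper":0,"travel":[50,0,0],"twist":[0,0,0]},{"gripper":0,"travel":[0,0,0],"twist":[0,0,0]},{"gripper":0,"travel":[0,0,0],"twist":[0,0,0]},{"gripper":0,"travel":[0,0,0],"twist":[0,0,0]}]'
python3 - <<'E'
from workcell import bot
import cv2
a=bot.camera("scene")[:,:,::-1][180:360,180:420]; cv2.imwrite("pics/s3.png",cv2.resize(a,None,fx=3,fy=3))
E
```

```text
time: 5.45
ee_pos: [0.3828, 0.1221, 0.2021]
tcp_rot: [-180.0, -0.0, 168.9]
wrist_force: [0.2, 0.7, -0.4]
opening: -0.0001
grasp_force: 0.0
```

View pics/s3.png

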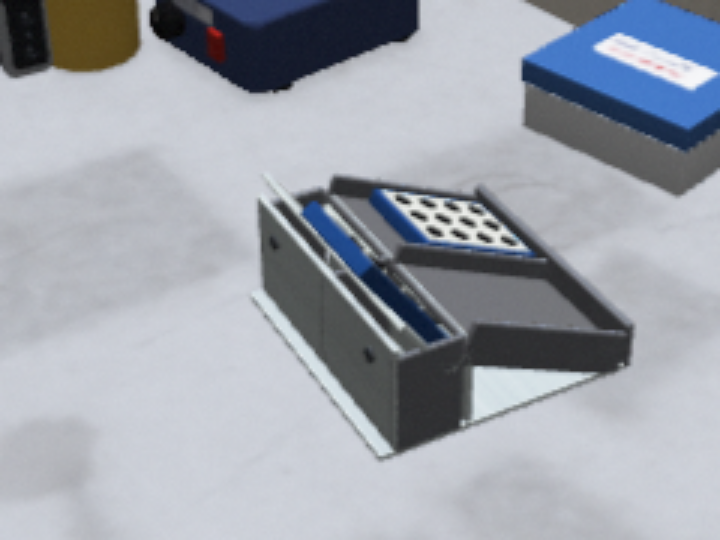

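The plate is in the same place as in the last picture, so it's at rest flat on the ramp, and the arm is clear.

```bash
python3 -c "
from workcell import bot
print(bot.job_done())"
```

```text
the job is handed in; nothing more can be done
None
```

The blue-backed plate now lies at rest on the ramp with its wells up, the other plate still leans where it was, and I handed the job in at about 5.5 s with the arm clear; no verdict came back.

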